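# Unlock the specimen transport case

### The job

Take the dial padlock off the specimen transport case: first slide the transport catch fully back, off the padlock, to its end stop; then turn the padlock's dial, feeling for its clicks, to its code - the pointer on the third click mark clockwise from the shackle - and pull the shackle fully open. Then lift the open padlock out of its recess and finish while still holding it up in the gripper to present it: level, dial uppermost, the shackle still open, held still at least 8 cm above the case - do not put it down or let go. Leave the vial, forceps and hand lens that are on the case, and the pen and the jar beside it, where they are.

Things in the scene. Friction and masses are not known exactly. Their poses are not given: they have to be found in the camera images.
- case: fixed plywood transport case, 360 (its x) x 420 (its y) x 110 high. Origin: centre of its underside, z up. Its flat top (110 above the table): lid, and nearest the robot the lock deck. A recess 10 deep in the deck holds the padlock: a pocket close round its body (2 play), open to a bay 80 wide, 97 long round the shackle (34 free beyond the open bow)
- lock: loose dial padlock, 0.3 to 0.6 kg, lying in the recess, dial up. Origin: centre of its body's underside; x along the shackle from body to bow (the case's y at the start), z up = dial's axis. Body 68 (x) x 64 (y) x 26 high, 16 of it above the deck. With catch off and shackle out it lifts straight up, by the dial's knob or the body's sides
- lug_hole (a point): centre of the 11 hole, along the lock's x, in the two padlock lugs (deck's and lid's, face to face: a fixed plate 6 thick along x, 24 wide, 25 high from the recess floor), 1.5 past the end of the lock's body. The shackle's short leg (lock y = -22) passes through it and holds the lock down; the long leg (y = +22) passes beside the lugs
- catch (a joint): transport catch, in m: 0 = its tongue lies 7 over the edge of the padlock's body, at the end away from the shackle, and holds it in the recess; 0.028 = fully back at its end stop. It slides level along the lock's -x (away from the lock); friction about 2 N, stays where left
- catch_grip (a point): centre of the top face of the catch's dark steel grip block, 14 along the slide x 20 across x 25 high (foot 25 below this point). The guide rail under it is 26 wide, top 29 below this point; two bridges over the rail, 30 wide, tops 22 below this point, stand one at each end of the block's travel
- dial (a joint): dial angle in rad, growing CLOCKWISE seen from above; 0 = pointer towards the shackle (lock's +x). 12 clicks 0.5236 apart, one at each mark on the lock's face; 0.07 N m to pass a click; let go, it settles in the nearest. Turns endlessly both ways. Code = third click clockwise from the shackle = 1.571 (pointer to the lock's -y); the shackle opens only there (within 0.1)
- dial_grip (a point): on the dial's axis, half way up its round knurled knob, 36 dia. x 18 high (9 above and below this point), which stands on a flange 48 dia. x 3 on the lock's body. 138 above the table at the start
- dial_pointer (a point): the pointer: end of the dial's white line, on the flange's top, 22 from the dial's axis (the line runs from the axis across the knob's top and down to here)
- shackle (a joint): how far the shackle is pulled out of the body along the lock's +x, in m: 0 = closed, 0.022 = fully out at its stop (short leg then clear of the lugs). Friction about 3 N, stays where left; at a wrong click it gives 0.002 and blocks
- shackle_bow (a point): middle of the shackle's bow, on the bar's axis, 13 above the recess floor, 78 from the dial's axis when closed. Round bar 8 dia., legs 44 apart (centres), bow straight for 23 about this point. Between bow and lugs a finger has room 36 wide and 32 long
- vial: clear specimen vial with a white cap, 24 dia. x 50, standing on the case's front deck, past the shackle end of the recess; a bystander
- forceps: steel forceps, 110 long, lying on the case's lid; a bystander
- lens: hand lens with a dark rim 52 dia. and a black handle, lying on the case's lid; a bystander
- pen: pen, 140 long, lying on the notepad; a bystander
- jar: small amber glass jar with a white cap, 54 dia. x 70, on the table to the right of the case; a bystander
Things that resemble listed ones, but are neither listed nor needed, are in the scene too. There is more than one size of the lock; the job needs the smallest.

How it is judged:
By the outcome, as a careful person would: the job done as asked, in the order asked, and still so for the second after the job is handed in, while the arm keeps its last pose, push and grip.
It also fails if it takes over 72 s, if anything falls off the work surface, if the arm or the gripper's body presses on something with over 40 N, if the wrist force passes 120 N, or if a joint passes its speed limit or range.

### The arm

A 7-joint arm with a two-finger parallel gripper is mounted at the origin on the work surface. World frame = base frame: x ahead of the robot, y to its left, z up, the work surface at z = 0. Lengths are in m, angles in rad, forces in N, time in s.
With the tool pointing down it reaches from about 0.425 to 0.95 m from the base axis. Payload 16.7 kg.
Tool frame: the origin (TCP) lies between the finger pads; the fingertips stand 19 mm ahead of it and the grasp point (between the pads) is the TCP (robot.finger_overhang is the distance from the TCP to the fingertips, in m); z points along the fingers, y is the direction in which the jaws open and shut (so a half turn about z gives the same grasp; the last joint's range is limited). The gripper opens to 94 mm and grips with 3 to 60 N. Pads are 16 mm wide; open, the fingers measure 119 mm over their backs; the gripper's body (75 mm by 177 mm) begins 78 mm behind the grasp point.
Start: joints at [1.127, 0.426, 0.074, 1.606, -0.034, 1.111, -0.067], TCP at [0.196, -0.646, 0.224] pointing down, gripper open.
Joint ranges: [-2.85, 2.85], [-0.5, 2.14], [-1.23, 1.37], [0.21, 2.46], [-1.02, 4.16], [0.16, 2.05], [-2.73, 2.73]. Speed limits (rad/s): [1.89, 1.89, 2.39, 2.39, 3.01, 3.01, 3.01].

### API

Orientations are given as a unit quaternion [x, y, z, w].
In Python, from cell import robot gives the robot as it stands. Calls block until the motion is done:
- robot.move_to(position, orientation): joint-space move of the TCP to a pose.
- robot.movel(position, v=0.15, ori=None, guard=None): straight line of the TCP; ori=None keeps the orientation; v is the mean speed in m/s. With guard (N) it stops when the force on the tool has changed by that much, and returns True; else False.
- robot.movej(angles): joint-space move.
- robot.set_gripper(opening): finger opening in m; the grip force is fixed at half the most; returns when the fingers have stopped.
- robot.dwell(seconds).
- robot.inverse_kinematics(position, orientation): joint angles nearest the present ones, or None.
- robot.camera(name): name is "scene" or "top" or "wrist"; returns the picture (480x640x3 uint8, red, green, blue); there is no depth.
- robot.camera_model(name): a dict with "mtx" (3x3 intrinsics, pixels), "rvec" (rotation vector, rad) and "tvec" (3), from world to camera coordinates, as OpenCV has them; the wrist camera has in their place "mount" (4x4, takes a point from camera to tool coordinates, whose origin is the TCP and whose axes are the flange's). Camera axes: x right, y down, z forward; pixel columns grow to the right and rows downward; lengths in m; the calibration is good to about 2 mm. A picture is of the moment at which its call begins: read the wrist's pose just before it. camera_model takes no time and is no camera call.
A pose or a line that the arm cannot do raises robot.MotionError and nothing moves.
- robot.sign_off(): hands the job in, once; it reports no verdict.
Trained networks look in the newest picture that a camera, given by its name, has taken for a name from the list of things; names that differ only in an ending like _2 or _b are one class to them, and where a whole thing is asked for, a point or a joint stands for the part that bears it (a point fixed in the world has none). Each returns a list of dicts, best first, with "confidence" (0 to 1); they miss things now and then, are a little off and sometimes report something else, mostly with a low value. They report only what shows in the picture. A call takes as long as a camera call. They do not tell look-alikes from the thing itself.
- robot.spot_in(query, camera): "xyz" ([x, y, z] in m, in world coordinates, good to about 4 mm: the middle of the surface that is visible of it).
- robot.landmark_of(query, camera): "xyz" ([x, y, z] in m, in world coordinates, good to about 4 mm: a listed point, or the origin of a listed thing).
Readings, each from a call of its own:
- robot.read_time_s(): time.
- robot.read_joint_positions(): joint angles.
- robot.read_dq(): joint speeds.
- robot.read_effort(): joint torques, N m.
- robot.read_eef_pos(): TCP position.
- robot.read_eef_rot(): TCP orientation.
- robot.read_ft_force(): force on the tool from outside, world axes, zero at the start.
- robot.read_ft_torque(): the same for the moment, N m.
- robot.read_gripper_width(): finger opening in m.
Only numpy, scipy, OpenCV 4.12 (cv2) and the standard library are available. Lean on these libraries where they do the work, as an engineer would, in place of code of your own. Each camera call takes 0.05 s, during which the arm holds its last target.

## Working session

There is one attempt and no reset: what is moved stays moved. The work goes in short steps, each a Python script; the robot and the scene stay as the last script left them, time stands still between calls to the robot, and variables do not carry over. Pictures are saved under pics/ and viewed, and the job is handed in when it is done.

```bash
ls; mkdir -p pics
python3 - <<'E'
from cell import robot
import cv2
for c in ["scene","top"]:
    im=robot.camera(c); cv2.imwrite(f"pics/{c}0.png",im[:,:,::-1])
    for q in ["lock","catch_grip","dial_grip","dial_pointer","shackle_bow","lug_hole","case","vial"]:
        print(c,q,[(r['confidence'],[round(v,4) for v in r['xyz']]) for r in robot.landmark_of(q,c)])
print(robot.read_time_s(), robot.read_eef_rot(), robot.camera_model("top"))
E
```

```text
pics
scene lock [(0.94, [0.5721, 0.0382, 0.0977]), (0.94, [0.3399, -0.1404, -0.0024]), (0.63, [0.3318, 0.2231, 0.0023]), (0.57, [0.3879, -0.5314, 0.0037])]
scene catch_grip [(0.5, [0.5827, -0.0366, 0.1544])]
scene dial_grip [(0.89, [0.3441, -0.1442, 0.0522]), (0.64, [0.5728, 0.032, 0.1342])]
scene dial_pointer [(0.66, [0.3236, 0.1956, 0.0417]), (0.55, [0.5535, 0.0195, 0.1316])]
scene shackle_bow [(0.75, [0.5596, 0.1094, 0.115]), (0.58, [0.3013, 0.1147, 0.0163]), (0.47, [0.3133, -0.0375, 0.0192]), (0.41, [0.5396, 0.221, 0.1127])]
scene lug_hole [(0.83, [0.5831, 0.0768, 0.1156])]
scene case [(0.86, [0.681, 0.0749, -0.0023])]
scene vial [(0.68, [0.5426, 0.226, 0.112])]
top lock [(0.89, [0.3414, -0.1424, -0.0023]), (0.82, [0.5707, 0.0406, 0.1061]), (0.79, [0.3324, 0.2253, -0.002])]
top catch_grip [(0.68, [0.5803, -0.0321, 0.1593])]
top dial_grip [(0.85, [0.5735, 0.0382, 0.1408]), (0.84, [0.3384, -0.1447, 0.0519]), (0.72, [0.334, 0.222, 0.0554])]
top dial_pointer [(0.8, [0.5537, 0.0189, 0.1313]), (0.59, [0.3286, -0.1133, 0.0425]), (0.57, [0.3267, 0.1918, 0.0426])]
top shackle_bow [(0.58, [0.3122, -0.0375, 0.0214]), (0.53, [0.5563, 0.114, 0.1077]), (0.16, [0.7501, 0.1492, 0.1099])]
top lug_hole [(0.87, [0.5859, 0.0732, 0.1129])]
top case [(0.86, [0.679, 0.0756, 0.0034])]
top vial [(0.57, [0.5452, 0.2213, 0.1097]), (0.39, [0.5538, 0.0181, 0.1266])]
0.9 [ 9.89156469e-01  1.46865510e-01  5.02315665e-06 -3.85928248e-05] {'mtx': array([[513.40469432,   0.        , 323.36383415],
       [  0.        , 513.40469432, 241.11838889],
       [  0.        ,   0.        ,   1.        ]]), 'rvec': array([ 2.15623926, -2.10058214,  0.1793783 ]), 'tvec': array([-0.16581686,  0.57158852,  1.02895744])}
```

View pics/scene0.png

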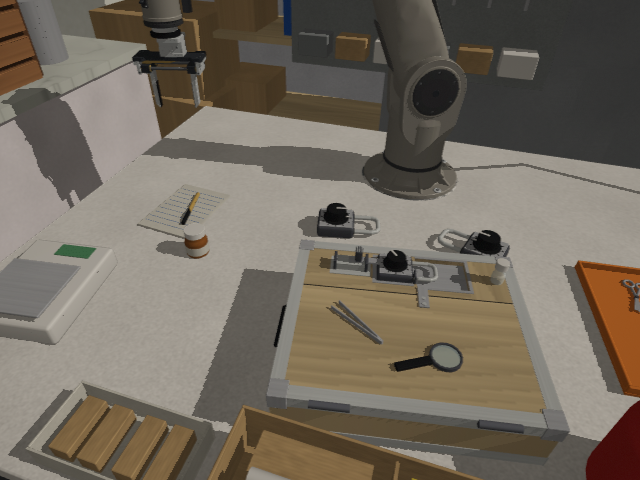

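View pics/top0.png

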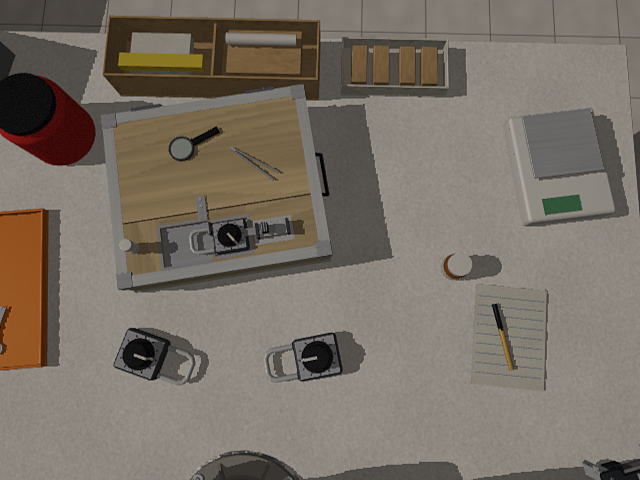

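The top view puts the padlock on the case, dial at px (231,235), shackle to the left and catch to the right (270,229). The pointer is at lower right, about 8 clicks clockwise. The two larger locks on the table are decoys. Next is a close look with the wrist camera.

```bash
cat > h.py <<'E'
from cell import robot
import numpy as np, cv2
from scipy.spatial.transform import Rotation as R
def q(a): return [np.cos(a/2),np.sin(a/2),0,0]
def wristpose():
    T=np.eye(4);T[:3,:3]=R.from_quat(robot.read_eef_rot()).as_matrix();T[:3,3]=robot.read_eef_pos()
    return T@np.array(robot.camera_model("wrist")["mount"])
def snap(name,cam="wrist"):
    T=wristpose() if cam=="wrist" else None
    im=robot.camera(cam); cv2.imwrite(f"pics/{name}.png",im[:,:,::-1]); 
    if T is not None: np.save(f"pics/{name}.npy",T)
    return im,T
def p2w(px,T,z,K):
    d=T[:3,:3]@np.linalg.inv(K)@np.array([px[0],px[1],1.]); return T[:3,3]+d*(z-T[2,3])/d[2]
def lm(qs,cam):
    for s in qs: print(cam,s,[(r['confidence'],[round(v,4) for v in r['xyz']]) for r in robot.landmark_of(s,cam)])
E
python3 - <<'E'
from h import *
print(np.round(robot.camera_model("wrist")["mount"],3), robot.camera_model("wrist")["mtx"])
for a in (99.2,-80.8,9.2,-170.8):
  for p in ([.58,-.03,.16],[.572,.037,.3]):
    r=robot.inverse_kinematics(p,q(np.radians(a))); print(a,None if r is None else np.round(r,2))
E
```

```text
[[ 0.    -0.969 -0.249  0.071]
 [ 1.     0.     0.    -0.   ]
 [-0.    -0.249  0.969 -0.161]
 [ 0.     0.     0.     1.   ]] [[362.99674235   0.         320.59005992]
 [  0.         362.99674235 240.08020808]
 [  0.           0.           1.        ]]
99.2 [ 0.41  0.4  -0.59  1.85  0.26  0.97 -0.13]
99.2 [ 0.37  0.26 -0.66  1.71  0.17  1.22 -0.17]
-80.8 [-0.9   0.66  1.21  1.93 -0.71  1.07 -2.36]
-80.8 [-1.14  0.47  1.33  1.79 -0.48  1.27 -2.66]
9.2 [ 0.25  0.37 -0.39  1.86  0.17  0.94 -1.62]
9.2 [ 0.32  0.25 -0.59  1.72  0.15  1.22 -1.72]
-170.8 [ 0.55  0.44 -0.77  1.85  0.36  1.    1.36]
-170.8 [ 0.53  0.3  -0.86  1.71  0.24  1.24  1.34]
```

Run:
```python
from h import *
a=np.radians(99.2)
robot.move_to([.572,.037,.26],q(a))
snap("w1")
lm(["lock","catch_grip","dial_grip","dial_pointer","shackle_bow","lug_hole"],"wrist")
print(robot.read_time_s(),robot.read_joint_positions(),robot.read_eef_pos())
```

```text
wrist lock [(0.59, [0.3406, -0.1439, 0.0014]), (0.58, [0.5702, 0.0319, 0.0999])]
wrist catch_grip [(0.63, [0.5821, -0.0355, 0.16]), (0.44, [0.5591, 0.1109, 0.1098])]
wrist dial_grip []
wrist dial_pointer [(0.97, [0.3246, 0.1938, 0.0421]), (0.86, [0.5566, 0.0169, 0.1308]), (0.77, [0.3289, -0.1137, 0.0394])]
wrist shackle_bow [(0.94, [0.5611, 0.1112, 0.1127]), (0.78, [0.3134, -0.0419, 0.0164]), (0.71, [0.303, 0.1208, 0.0183])]
wrist lug_hole [(0.76, [0.5862, 0.0752, 0.1112])]
4.0 [ 0.36632506  0.29352382 -0.65781773  1.76497502  0.19514645  1.1490314
 -0.19080053] [0.57203438 0.03688775 0.25999959]
```

View pics/w1.png

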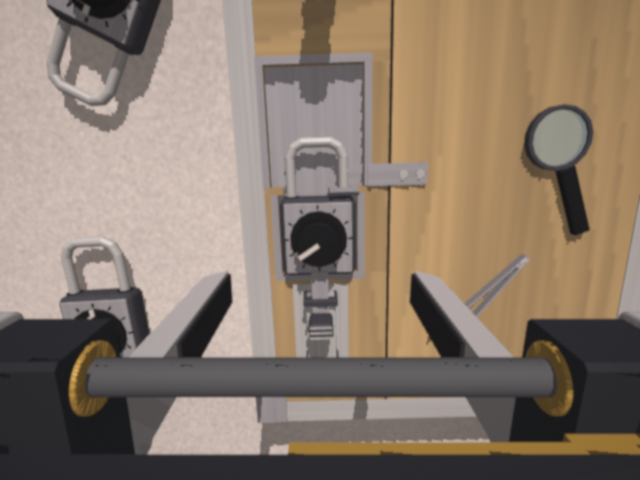

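Run:
```python
from h import *
K=np.array(robot.camera_model("wrist")["mtx"]);T=np.load("pics/w1.npy")
im=cv2.imread("pics/w1.png")
cv2.imwrite("pics/w1z.png",cv2.resize(im[120:345,240:400],None,fx=3.4,fy=3.4/1.3,interpolation=cv2.INTER_CUBIC) if 0 else cv2.resize(im[125:345,230:410],None,fx=2.7,fy=2.7,interpolation=cv2.INTER_CUBIC))
for n,px,z in [("seam1",(391,10),.11),("seam2",(387,380),.11),("wall1",(371,60),.11),("knob",(319,238),.147),("bow",(316,142),.117)]:
    print(n,np.round(p2w(px,T,z,K),4))
d=p2w((391,10),T,.11,K)-p2w((387,380),T,.11,K); print(np.degrees(np.arctan2(d[1],d[0])))
```

```text
seam1 [0.5967 0.2152 0.11  ]
seam2 [ 0.6593 -0.1016  0.11  ]
wall1 [0.5883 0.1785 0.11  ]
knob [0.5694 0.0389 0.147 ]
bow [0.5555 0.1102 0.117 ]
101.1801165156173
```

View pics/w1z.png

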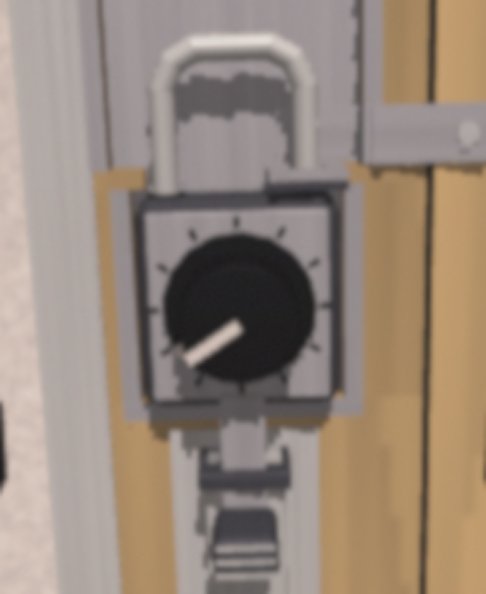

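Run:
```python
from h import *
K=np.array(robot.camera_model("wrist")["mtx"]);T=np.load("pics/w1.npy")
m=robot.camera_model("top");Kt=np.array(m["mtx"]);Rt=cv2.Rodrigues(np.array(m["rvec"]))[0];Tt=np.eye(4);Tt[:3,:3]=Rt.T;Tt[:3,3]=-Rt.T@np.array(m["tvec"]).ravel()
for f,K,T in (("w1",K,T),("top0",Kt,Tt)):
    g=cv2.imread(f"pics/{f}.png",0); L=cv2.createLineSegmentDetector().detect(g)[0][:,0]
    for l in L:
        if np.hypot(l[0]-l[2],l[1]-l[3])<60: continue
        A=p2w(l[:2],T,.11,K);B=p2w(l[2:],T,.11,K);d=B-A
        an=np.degrees(np.arctan2(d[1],d[0]))%90
        if .4<min(A[0],B[0]) and max(A[0],B[0])<.95 and abs(A[1])<.35 and (an<25): print(f,np.round(A[:2],3),np.round(B[:2],3),round(an,2),np.round(l))
```

```text
w1 [ 0.43  -0.228] [ 0.574 -0.205] 9.14 [147. 454. 287. 454.]
w1 [ 0.533 -0.141] [ 0.457 -0.153] 9.2 [254. 396. 177. 397.]
w1 [ 0.479 -0.105] [ 0.575 -0.089] 9.26 [203. 357. 304. 357.]
w1 [0.624 0.085] [ 0.654 -0.075] 10.84 [391. 186. 388. 356.]
w1 [0.597 0.222] [0.62  0.103] 10.89 [394.   1. 391. 163.]
w1 [ 0.739 -0.108] [ 0.644 -0.124] 9.71 [464. 396. 367. 397.]
w1 [ 0.78  -0.015] [ 0.856 -0.003] 9.08 [532. 319. 614. 319.]
w1 [0.617 0.105] [0.595 0.221] 10.69 [387. 161. 390.   1.]
w1 [ 0.543 -0.01 ] [0.529 0.061] 11.03 [282. 276. 277. 196.]
w1 [0.59  0.067] [0.537 0.056] 11.57 [348. 200. 286. 203.]
w1 [ 0.922 -0.122] [ 0.851 -0.134] 8.96 [634. 433. 564. 433.]
w1 [ 0.86  -0.143] [ 0.781 -0.156] 9.35 [569. 441. 492. 442.]
w1 [ 0.651 -0.074] [0.622 0.079] 10.77 [384. 354. 387. 192.]
w1 [0.597 0.071] [0.609 0.009] 10.67 [357. 197. 357. 267.]
w1 [ 0.631 -0.127] [ 0.54 -0.14] 8.31 [354. 398. 262. 397.]
w1 [ 0.578 -0.204] [ 0.668 -0.19 ] 8.71 [291. 454. 378. 454.]
w1 [ 0.67  -0.188] [ 0.884 -0.155] 8.86 [381. 453. 588. 454.]
w1 [0.521 0.067] [0.504 0.161] 10.46 [268. 187. 261.  66.]
w1 [0
[... 897 characters left out ...]
06.  75. 316.  80.]
top0 [0.931 0.291] [0.931 0.12 ] 0.08 [118.  65. 199.  67.]
top0 [0.626 0.079] [ 0.664 -0.118] 10.87 [209. 208. 308. 192.]
top0 [0.593 0.249] [0.621 0.106] 10.83 [123. 222. 196. 210.]
top0 [ 0.895 -0.192] [ 0.896 -0.401] 0.17 [347.  86. 447.  88.]
top0 [ 0.915 -0.121] [0.914 0.087] 0.15 [313.  77. 214.  75.]
top0 [0.921 0.061] [ 0.922 -0.089] 0.08 [227.  72. 298.  73.]
top0 [ 0.659 -0.118] [0.621 0.076] 10.86 [308. 195. 211. 211.]
top0 [0.616 0.106] [0.589 0.246] 10.83 [196. 213. 124. 224.]
top0 [0.914 0.1  ] [0.914 0.319] 0.17 [208.  74. 104.  72.]
top0 [ 0.528 -0.164] [0.473 0.125] 10.68 [329. 260. 181. 284.]
top0 [ 0.557 -0.134] [0.504 0.135] 11.1 [314. 245. 177. 268.]
```

```bash
cat >> h.py <<'E'
A0=np.radians(100.85)
u=np.array([np.cos(A0),np.sin(A0)]); w_=np.array([np.sin(A0),-np.cos(A0)])
def P(s,w,z): xy=s*u+w*w_; return [xy[0],xy[1],z]
def sw(p): return round(float(p[:2]@u),4),round(float(p[:2]@w_),4)
KW=np.array(robot.camera_model("wrist")["mtx"])
E
python3 - <<'E'
from h import *
T=np.load("pics/w1.npy")
im=cv2.imread("pics/w1.png")
z=lambda x,y:(x/2.7+230,y/2.7+125)
for n,px,h in [("bodyfront L",z(145,207),.126),("bodyfront R",z(330,207),.126),("rear L",z(155,402),.126),("rear R",z(331,402),.126),("knobtop",z(239,308),.147),("knob left",z(164,308),.147),("knob right",z(315,308),.147),
 ("bowtop",z(235,35),.113),("bowin",z(235,63),.113),("block topfront",z(246,512),.157),("blocktoprear",z(246,570),.157),("b mid edge",z(247,548),.157),("blockL",z(214,548),.157),("blockR",z(280,548),.157)]:
    print(n,np.round(px,1),sw(p2w(px,T,h,KW)))
cv2.imwrite("pics/w1c.png",cv2.resize(im[255:360,270:370],None,fx=6,fy=5.7,interpolation=cv2.INTER_CUBIC))
E
```

```text
bodyfront L [283.7 201.7] (-0.0427, 0.5384)
bodyfront R [352.2 201.7] (-0.0444, 0.5944)
rear L [287.4 273.9] (-0.1052, 0.5382)
rear R [352.6 273.9] (-0.1069, 0.5942)
knobtop [318.5 239.1] (-0.0698, 0.5662)
knob left [290.7 239.1] (-0.0692, 0.5446)
knob right [346.7 239.1] (-0.0705, 0.5881)
bowtop [317. 138.] (0.0069, 0.5672)
bowin [317.  148.3] (-0.0013, 0.5669)
block topfront [321.1 314.6] (-0.1291, 0.5664)
blocktoprear [321.1 336.1] (-0.148, 0.5659)
b mid edge [321.5 328. ] (-0.1408, 0.5664)
blockL [309.3 328. ] (-0.1405, 0.5566)
blockR [333.7 328. ] (-0.1411, 0.5762)
```

View pics/w1c.png

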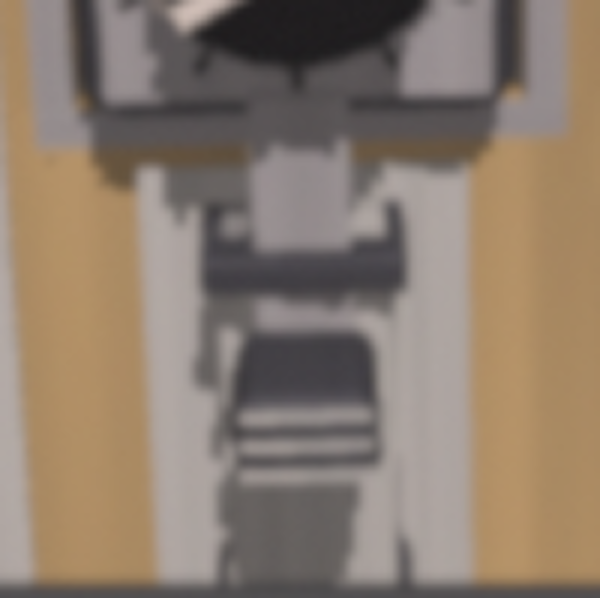

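Run:
```python
from h import *
o=q(A0)
robot.move_to(P(-.1437,.5665,.20),o)
print("down",robot.movel(P(-.1437,.5665,.160),v=.08,guard=8), robot.read_eef_pos(), robot.read_gripper_width())
robot.set_gripper(0.0); print("w",robot.read_gripper_width(),robot.read_ft_force())
print("pull",robot.movel(P(-.1437-.036,.5665,.160),v=.03,guard=14)); e=robot.read_eef_pos(); print(sw(e),e[2],robot.read_ft_force(),robot.read_gripper_width())
robot.dwell(.1);print(robot.read_ft_force())
robot.set_gripper(0.094)
robot.movel([e[0],e[1],.20],v=.15)
robot.move_to(P(-.075,.567,.26),o)
snap("w2"); lm(["catch_grip"],"wrist")
print(robot.read_time_s())
im=cv2.imread("pics/w2.png");cv2.imwrite("pics/w2z.png",cv2.resize(im[125:360,230:410],None,fx=2.5,fy=2.5,interpolation=cv2.INTER_CUBIC))
```

```text
down False [ 0.58349227 -0.03428369  0.15996405] 0.09408457177287298
w 0.019334065413390576 [ 0.71402803  0.558503   -0.16135312]
pull True
(-0.1709, 0.5665) 0.15987847467638922 [-0.60531536  3.38181355  5.35762266] 0.019896618044902295
[-1.56132625  1.91268159  6.08626236]
wrist catch_grip [(0.69, [0.5874, -0.0619, 0.1625]), (0.29, [0.554, 0.0164, 0.1326])]
9.4833
```

View pics/w2z.png

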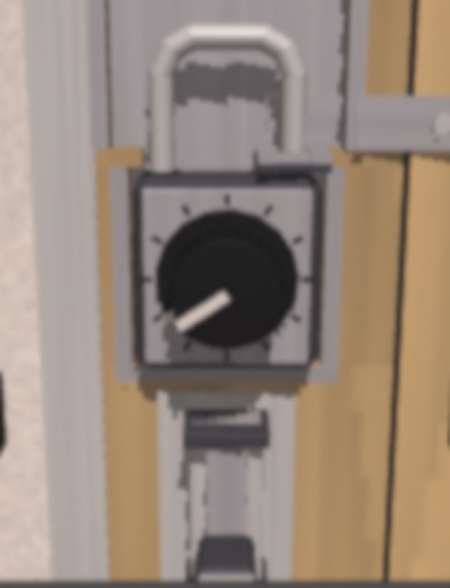

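Catch moved about 27 mm. I'll confirm the end stop with a firm push on the block's front face.

Run:
```python
from h import *
o=q(A0)
robot.set_gripper(0.0)
robot.move_to(P(-.146,.5665,.20),o)
print("down",robot.movel(P(-.146,.5665,.159),v=.08,guard=8))
f0=np.array(robot.read_ft_force())
for g in (1.0,12,25):
    r=robot.movel(P(-.185,.5665,.159),v=.025,guard=g); e=np.array(robot.read_eef_pos()); print(g,r,sw(e),e[2],np.round(np.array(robot.read_ft_force())-f0,2))
robot.movel(P(-.146,.5665,.159),v=.1)
print(np.round(np.array(robot.read_ft_force()),2))
robot.movel(P(-.146,.5665,.20),v=.15)
print(robot.read_time_s())
```

```text
down False
1.0 True (-0.1559, 0.5664) 0.15872111764711747 [ 0.26  0.97 -0.71]
12 True (-0.156, 0.5661) 0.15828392247729856 [0.6  1.94 1.25]
25 True (-0.1561, 0.5661) 0.1578759322672856 [-0.1   3.96  2.  ]
[-0.4  -0.15 -0.54]
14.1833
```

Run:
```python
from h import *
D=lambda z:P(-.075,.567,z)
a=A0-np.radians(75)
robot.set_gripper(0.06)
robot.move_to(D(.20),q(a))
print("down",robot.movel(D(.151),v=.08,guard=8),robot.read_joint_positions()[6])
robot.set_gripper(0.0); print("w",robot.read_gripper_width(),np.round(robot.read_ft_force(),2))
t0=robot.read_ft_torque()[2]
for k in range(1,16):
    robot.move_to(D(.151),q(a+np.radians(10*k)))
    print(10*k,round(robot.read_ft_torque()[2]-t0,3),np.round(robot.read_ft_force(),1))
print(robot.read_joint_positions()[6],robot.read_gripper_width(),robot.read_time_s())
robot.set_gripper(0.06)
robot.movel(D(.20),v=.15)
robot.move_to(P(-.075,.567,.26),q(A0))
snap("w3"); lm(["dial_pointer"],"wrist")
print(robot.read_time_s())
im=cv2.imread("pics/w3.png");cv2.imwrite("pics/w3z.png",cv2.resize(im[125:360,230:410],None,fx=2.5,fy=2.5,interpolation=cv2.INTER_CUBIC))
```

```text
down False -1.4428791582378429
w 0.035191538896317806 [-1.39  0.32  4.45]
10 0.064 [-1.9  1.5  6. ]
20 0.191 [-1.1  1.3  5.5]
30 0.094 [-1.7  1.7  6.3]
40 0.023 [-2.1  2.2  7.2]
50 0.168 [-2.3  1.7  6.8]
60 0.154 [-1.9  1.9  7.7]
70 0.022 [-2.5  1.9  8.5]
80 0.131 [-3.7  1.7  8.2]
90 0.119 [-2.7  2.5  9. ]
100 0.06 [-3.7  1.5  9.4]
110 0.1 [-4.2  0.7  9.7]
120 0.12 [-4.2  0.5  9.7]
130 0.115 [-4.5  0.1 11. ]
140 0.146 [-5.1 -0.  10.4]
150 0.067 [-5.1 -0.9 12.2]
0.9168466618964835 0.03489302069081912 21.9917
wrist dial_pointer [(0.98, [0.3288, -0.1121, 0.0391]), (0.61, [0.593, 0.0364, 0.134])]
24.25
```

View pics/w3z.png

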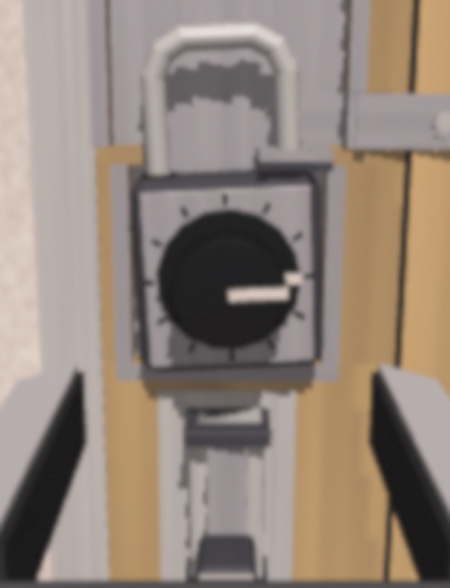

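Run:
```python
from h import *
T=np.load("pics/w3.npy")
z=lambda x,y:(x/2.5+230,y/2.5+125)
L=sw(p2w(z(172,110),T,.113,KW));Rr=sw(p2w(z(275,110),T,.113,KW));print("inner legs",L,Rr,"bow",sw(p2w(z(221,37),T,.113,KW)))
w=(L[1]+Rr[1])/2; print(w); w=float(np.clip(w,.563,.569)); s=-.0165
o=q(A0)
robot.set_gripper(0.0)
robot.move_to(P(s,w,.18),o)
print("down",robot.movel(P(s,w,.123),v=.06,guard=6),robot.read_eef_pos()[2])
f0=np.array(robot.read_ft_force())
r=robot.movel(P(s+.045,w,.123),v=.03,guard=14); e=np.array(robot.read_eef_pos()); print(r,sw(e),e[2],np.round(np.array(robot.read_ft_force())-f0,2))
snap("w4"); snap("t4","top"); print(robot.read_time_s())
```

```text
inner legs (-0.0207, 0.5474) (-0.0207, 0.5817) bow (0.0028, 0.5637)
0.56455
down False 0.12334047536792161
True (0.0131, 0.5651) 0.1229212458926427 [ 2.92 -1.66  1.17]
27.9167
```

View pics/w4.png

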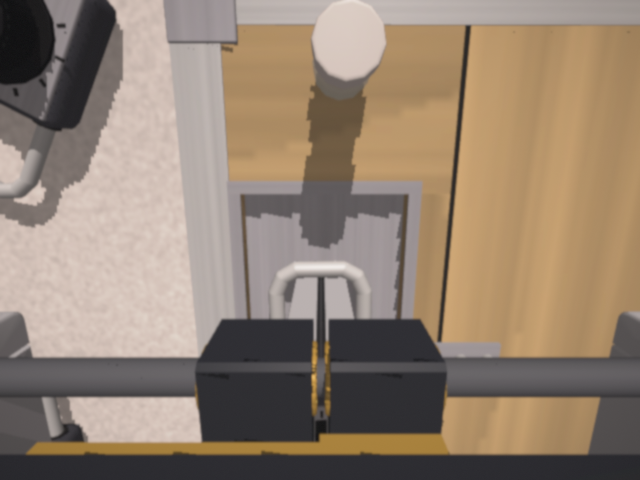

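Run:
```python
from h import *
f0=np.array(robot.read_ft_force())
w=.565
r=robot.movel(P(.035,w,.123),v=.02,guard=25); e=np.array(robot.read_eef_pos()); print(r,sw(e),e[2],np.round(np.array(robot.read_ft_force())-f0,2))
robot.movel(P(.0075,w,.123),v=.06); robot.movel(P(.0075,w,.18),v=.15)
robot.set_gripper(.094)
robot.move_to(P(-.071,.567,.26),q(A0))
snap("w5"); lm(["shackle_bow","lock","dial_pointer"],"wrist"); print(robot.read_time_s())
im=cv2.imread("pics/w5.png");cv2.imwrite("pics/w5z.png",cv2.resize(im[80:360,220:420],None,fx=2.1,fy=2.1,interpolation=cv2.INTER_CUBIC))
```

```text
True (0.0136, 0.5654) 0.12254427231104942 [ 0.69 -1.12  1.85]
wrist shackle_bow [(0.86, [0.5553, 0.1337, 0.1116]), (0.72, [0.3063, 0.1194, 0.0201]), (0.62, [0.3147, -0.041, 0.0198])]
wrist lock [(0.8, [0.5678, 0.0332, 0.1012]), (0.56, [0.3406, -0.1415, 0.003])]
wrist dial_pointer [(0.87, [0.5882, 0.0376, 0.132]), (0.82, [0.3289, -0.1135, 0.0404]), (0.72, [0.3208, 0.1943, 0.0393]), (0.5, [0.5544, 0.133, 0.1112]), (0.41, [0.5694, 0.0329, 0.1002])]
31.3917
```

View pics/w5z.png

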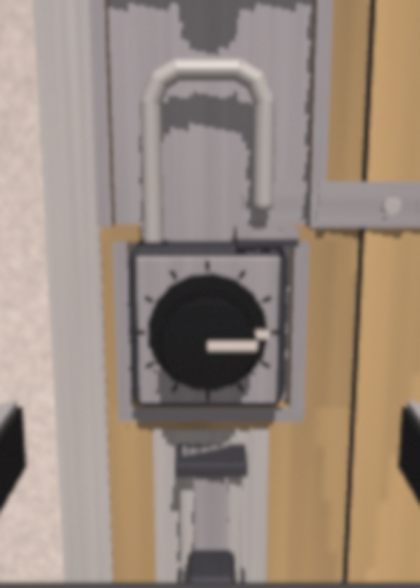

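Run:
```python
from h import *
o=q(A0); s=-.069; w=.566
robot.move_to(P(s,w,.18),o)
print("down",robot.movel(P(s,w,.1308),v=.06,guard=6),robot.read_eef_pos()[2])
robot.set_gripper(0.0); robot.dwell(.2); print("w",robot.read_gripper_width(),np.round(robot.read_ft_force(),1))
print("lift",robot.movel(P(s,w,.150),v=.03,guard=20),np.round(robot.read_ft_force(),1),robot.read_gripper_width())
snap("w6"); snap("t6","scene"); print(robot.read_time_s())
im=cv2.imread("pics/t6.png");cv2.imwrite("pics/t6z.png",cv2.resize(im[180:330,280:530],None,fx=3,fy=3,interpolation=cv2.INTER_CUBIC))
```

```text
down False 0.13105669480803886
w 0.06356125909175624 [-1.6 -0.6  4.2]
lift False [ 0.1 -0.3 -4.6] 0.0637371197457008
34.4417
```

View pics/t6z.png

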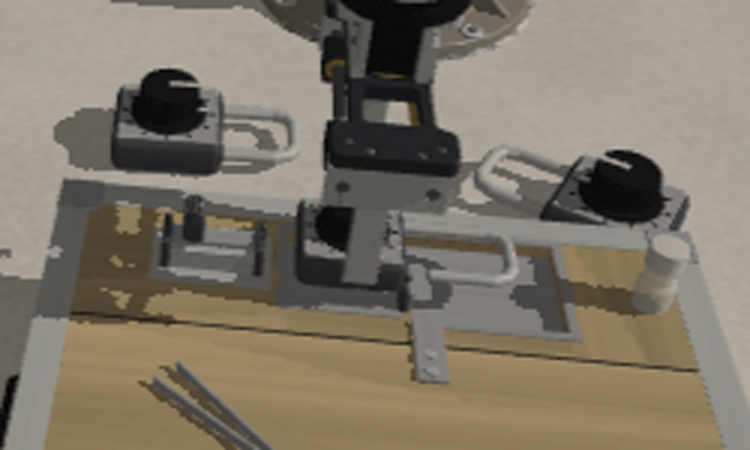

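View pics/w6.png

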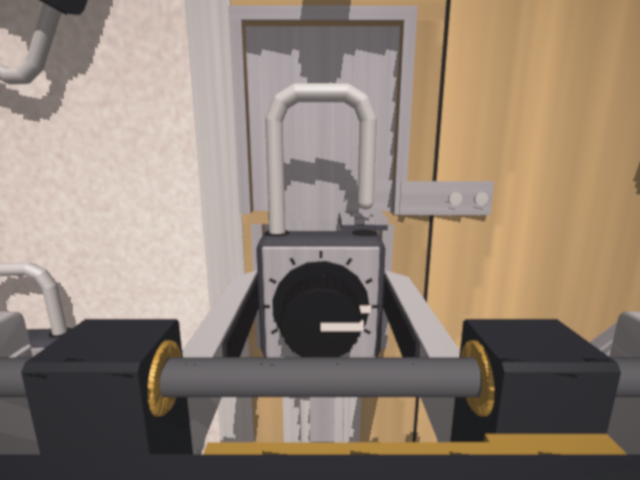

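Run:
```python
from h import *
o=q(A0); s=-.069; w=.566
print("lift",robot.movel(P(s,w,.275),v=.08,guard=25),robot.read_gripper_width())
robot.dwell(.4); print(robot.read_eef_pos(),robot.read_eef_rot(),np.round(robot.read_ft_force(),1),np.round(robot.read_ft_torque(),3),np.abs(robot.read_dq()).max())
snap("w7"); snap("t7","scene"); snap("o7","top"); lm(["catch_grip","vial","lock","shackle_bow","dial_grip"],"scene");print(robot.read_time_s())
im=cv2.imread("pics/t7.png");a=cv2.resize(im[130:360,270:540],None,fx=2.5,fy=2.5,interpolation=cv2.INTER_CUBIC);cv2.imwrite("pics/t7z.png",a)
```

```text
lift False 0.06349686100329
[0.56884853 0.03876245 0.27495376] [ 6.37080005e-01  7.70797681e-01 -3.44017316e-05 -2.83708872e-05] [-0.6  0.3 -3.8] [-0.039 -0.078 -0.018] 0.0011510130733320366
scene catch_grip [(0.82, [0.5892, -0.0631, 0.1545])]
scene vial [(0.81, [0.5423, 0.2221, 0.1118]), (0.58, [0.7504, 0.1465, 0.1093])]
scene lock [(0.87, [0.5739, 0.0362, 0.2428]), (0.82, [0.3333, 0.2261, -0.0004]), (0.68, [0.3412, -0.1414, -0.0035])]
scene shackle_bow [(0.8, [0.3048, 0.1176, 0.016]), (0.72, [0.3154, -0.0386, 0.0215]), (0.63, [0.3857, -0.535, 0.0051]), (0.62, [0.5499, 0.1315, 0.258])]
scene dial_grip [(0.89, [0.3335, 0.2241, 0.0467]), (0.65, [0.3409, -0.1441, 0.0522]), (0.64, [0.5698, 0.0324, 0.2791]), (0.29, [0.5714, 0.0361, 0.2397])]
36.9583
```

View pics/t7z.png

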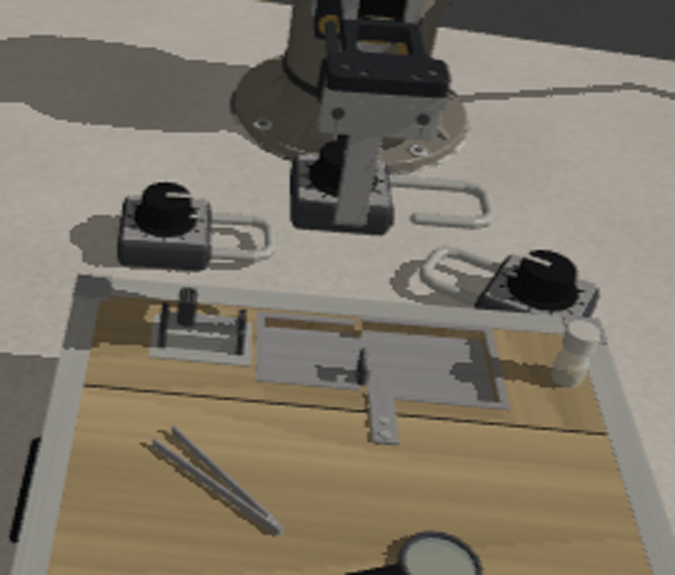

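View pics/w7.png

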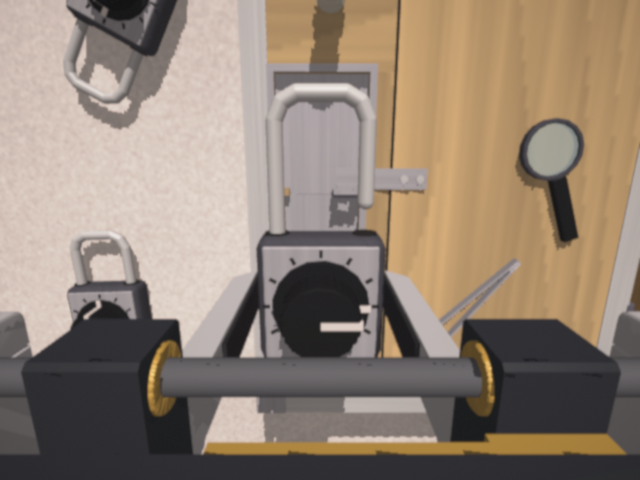

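View pics/o7.png

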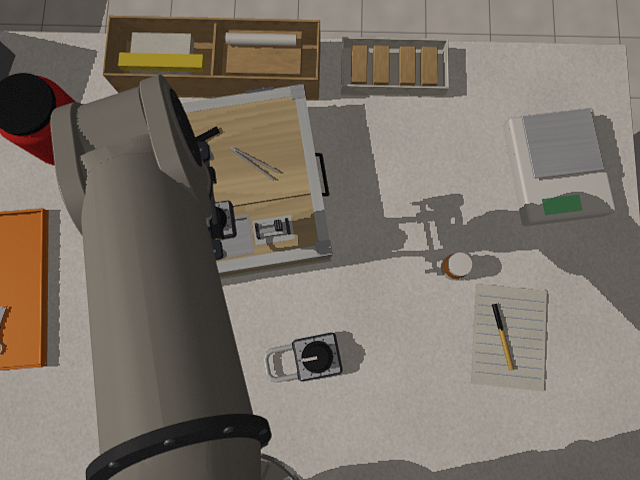

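Run:
```python
from h import *
print(robot.read_gripper_width(),robot.read_time_s()); print(robot.sign_off())
```

```text
0.06369989920047445 36.9583
the job is handed in; nothing more can be done
None
```

I took the padlock off the case and handed the job in at 37 s, with the open padlock still held up, level, in the gripper. All my last checks agreed with the task.

- **Catch:** I pulled it back about 27 mm until it stopped. A second push on the block, with the force guard set up to 25 N, did not move it. The camera later put it about 29 mm from where it started.
- **Dial:** I turned it 150° anticlockwise, from the 8th click to the 3rd. The torque rose and fell as clicks passed, but not cleanly enough to count them all. The wrist picture shows the pointer on the third mark.
- **Shackle:** I pushed it out until it stopped, and a second, harder push moved it less than 1 mm. The short leg is visibly clear of the lugs.
- **Presenting:** The gripper holds the body's sides at 63.5 mm, and the lock weighs about 4 N. Its underside is at about 0.244 m by calculation (0.243 m from the camera), roughly 13 cm above the case. The shackle bow is at the height expected for a level lock, and the arm was still.
- **Bystanders:** In the last pictures the vial, forceps, lens, pen and jar look unmoved.

One small thing seen along the way: the lock body turned 2–3° in its pocket while I turned the dial, but that did not affect the rest.

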